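# Lunch box through the swing gate of the handover lane

## Task

Pick up the small lunch box with the red lid and set it down on the red patch at the mouth of the handover lane, lengthwise to it, and let go. Then push it along the lane, through the swing gate and on until it comes up against the yellow sprung stop, and hold it there with a gentle, steady push that makes the stop give by about two millimetres, without ramming it. Draw the hand out so that the gate falls shut behind the box, and leave the black-lidded box and everything else on the counter alone.

Things in the scene. Friction and masses are not known exactly. Their poses are not given: they have to be found in the camera images.
- redbox_center (a point): Centre (half-way up) of the lunch box to move: pale wood, red lid with a thin white band, 100 long (its x axis) x 62 wide (y) x 42 high (z up), about 0.2 to 0.4 kg, rigid and closed. It stands flat on the counter at the start, its centre 21 mm above its underside. Take it across the 62 mm width; it may end either way round.
- blackbox_center (a point): Centre of a second lunch box, the same but with a black lid; it stands near the red one and must be left alone.
- lane: The fixed handover lane: grey deck 550 x 130, its top 6 mm above the counter, with steel side walls and a red gate. Origin: on the counter under the middle of the shut gate; x axis along the lane in the pushing direction, y across it to the left, z up. The deck runs from x = -240 to +310. Nothing is over the lane: fingers can follow the box through it from above.
- entry (a point): Middle of the red patch (104 x 66) on the deck at the open end of the lane, at deck-top height (6 mm), 160 mm before the gate. Set the box down here, its length along the lane. There are no walls within 60 mm ahead of this point, nor beside or behind it.
- mouth (a point): Where the flared entrance ends, 55 mm before the gate, on the middle line at deck-top height. The flared walls start 45 mm before this, 52 mm either side of the middle line, and narrow to a lane 70 mm wide here. Walls stand 50 mm above the counter, the gate and its hinge post up to 68 mm.
- bay (a point): Middle of the bay floor, 155 mm beyond the gate, at deck-top height. The lane is 70 mm wide or more there; its walls run on to 240 mm beyond the gate. The box comes to rest here, more or less far in as the stop is set. It must be pushed in along the deck, not lifted in.
- gate (a joint): Swing gate: red upright leaf 76 wide, 56 high, 4 thick, on an upright hinge at the lane's left side, 45 mm from the middle line. 0 = shut, 1.5 = open along the lane (rad); opens in the pushing direction only. A light spring (about 1 to 3 N of drag on the box) shuts it, the leaf sweeping the first 80 mm of the bay. It leans on the fingers until they are lifted out.
- bracket: Fixed aluminium bracket at the lane's far end; origin on the deck, 288 mm beyond the gate, x axis along the lane. It clamps a rod with a yellow sprung buffer (56 wide, 30 high) whose face stands anywhere from 185 to 250 mm beyond the gate; not measured. Spring 4 N/mm, bottoms at 6 mm. Seat with 5 to 10 N steadily for a second; over 13 N overloads it. The box's friction (1 to 4 N) adds to what the hand feels.
Not all that is in view belongs to the job. What is shaped like the part that bears redbox_center but blue, pink or turquoise is not meant.

How it is judged:
On the way, in this order (a step that is already met when the one before it is completed fails the run):
1. the red-lidded box stands on the red patch, lengthwise and let go (angle between redbox_center's own z axis and vertical below 0.1 rad and z of redbox_center in the frame of lane below 0.032 m and x of redbox_center in the frame of lane between -0.2 and -0.115 m and y of redbox_center in the frame of lane between -0.03 and 0.03 m and angle between the x axis of redbox_center and the x axis of lane, either way round below 0.3 rad and contact force between the fingers and redbox below 0.3 N), for 0.2 s.
2. the box, flat on the deck, is in the gateway and holds the gate open (angle between redbox_center's own z axis and vertical below 0.1 rad and z of redbox_center in the frame of lane below 0.032 m and x of redbox_center in the frame of lane between -0.03 and 0.07 m and value of joint gate above 0.7 rad), for 0.05 s.
3. the box is pressed against the sprung stop with at least 4 N for 0.4 s (angle between redbox_center's own z axis and vertical below 0.1 rad and z of redbox_center in the frame of lane below 0.032 m and x of redbox_center in the frame of lane above 0.125 m and contact force between redbox and bracket above 4 N), for 0.4 s.
At the end, for the whole second after the job is handed in: The red-lidded box rests flat in the bay beyond the gate (centre 125 to 210 mm past it, within 15 mm of the lane's middle line and 0.12 rad of its direction), after having been seated against the stop, at rest and let go; the gate is shut (within 0.1 rad) (angle between redbox_center's own z axis and vertical below 0.1 rad and z of redbox_center in the frame of lane below 0.032 m and x of redbox_center in the frame of lane between 0.125 and 0.21 m and y of redbox_center in the frame of lane between -0.015 and 0.015 m and angle between the x axis of redbox_center and the x axis of lane, either way round below 0.12 rad and value of joint gate below 0.1 rad and linear speed of redbox below 0.01 m/s and contact force between the fingers and redbox below 0.1 N); the robot touches nothing.
It fails at once if the box is rammed: more than 13 N on the sprung stop (contact force between redbox and bracket above 13 N).
It fails at once if the box is forced against the lane or gate with more than 20 N (x of redbox_center in the frame of lane above -0.09 m and contact force between redbox and lane above 20 N).
It fails at once if the box is lifted over the gate or walls instead of being pushed through (x of redbox_center in the frame of lane above -0.06 m and y of redbox_center in the frame of lane between -0.1 and 0.1 m and z of redbox_center in the frame of lane above 0.045 m).
It fails at once if the black-lidded box is moved by more than 20 mm (distance of blackbox_center from where it was at the start of the episode above 0.02 m).
It fails at once if another thing on the counter is moved by more than 30 mm (distance of any of soy, pickles, cup, dish, ladle, tea from where it was at the start of the episode above 0.03 m).
It also fails if it takes over 72 s, if anything falls off the work surface, if the arm or the gripper's body presses on something with over 40 N, if the wrist force passes 120 N, or if a joint passes its speed limit or range.

## Robot

A 6-joint arm with a two-finger parallel gripper is mounted at the origin on the work surface. World frame = base frame: x ahead of the robot, y to its left, z up, the work surface at z = 0. Lengths are in m, angles in rad, forces in N, time in s.
With the tool pointing down it reaches from about 0.25 to 0.775 m from the base axis. Payload 4 kg.
Tool frame: the origin (TCP) lies at the very end of the fingers, on their centre line; the grasp point (between the pads) lies 19 mm behind it; z points along the fingers, y is the line along which they close (so a half turn about z gives the same grasp; the last joint's range is limited). The gripper opens to 94 mm and grips with 3 to 60 N. Pads are 16 mm wide; open, the fingers measure 119 mm over their backs; the gripper's body (75 mm by 177 mm) begins 78 mm behind the grasp point.
Start: joints at [-0.103, 0.087, 1.371, -0, 1.684, -0.103], TCP at [0.55, -0, 0.206] pointing down, gripper open.
Joint ranges: [-3.1, 3.1], [-0.76, 2.03], [0.27, 2.55], [-1.08, 4.22], [0.17, 2.65], [-2.57, 2.57]. Speed limits (rad/s): [2.79, 2.79, 3.14, 3.14, 3.14, 3.14].

## Interface

Orientations are given as [roll, pitch, yaw] about the fixed x, y, z axes, in that order (R = Rz(yaw) Ry(pitch) Rx(roll)).
In Python, from bench import robot, vision gives the robot as it stands.
- The arm moves only by the shell command python3 -m crank 'ROWS'. ROWS is JSON, a list of rows, each a list of 3 entries, a list of its own where there are three numbers: the closure, from 0 (fully open) to 1 (shut), then the shift along the tool's x, y, z in m, then the turn, a rotation vector about the tool's x, y, z in degrees. A call has 1 to 8 rows; each row shifts and turns the commanded pose from where the row before left it, along the tool's axes as they then stand; what a row does not reach is not made up. A row lasts 1/10 s, in which the tool goes at most 50 mm and 8.59 degrees, less where a joint would pass 70% of its speed; a pose out of reach is approached as far as the arm can. A call with a gripper value outside its range is refused whole. The fingers move at their own pace and stop on an object; the grip force is fixed at half the most. Time passes only in rows, so rows that do not move let the fingers close. It gives the time, the measured TCP pose, the force, the opening and the grip force at its end, in the units of the state.
- robot.get_obs(): the state, without advancing time (a new reading comes with each control period).
- vision.snapshot(name): name is "scene" or "side" or "wrist"; returns a dict with "color" (400x640x3 uint8, red, green, blue), "z_map" (400x640 float32, m along the optical axis (not along the pixel's ray), 0 where there is no reading), "fx", "fy", "cx", "cy" (pixels), "R" (3x3) and "t" (3): a world point X has camera coordinates R X + t. Camera axes: x right, y down, z forward; pixel columns grow to the right and rows downward; lengths in m; the calibration is good to about 2 mm. A picture is of the moment at which its call begins.
- robot.close_job(): hands the job in; it is judged then, once.
The state is a dict: "time": time; "joint_positions": joint angles; "qvel": joint speeds; "joint_torque": joint torques, N m; "tool_pos": TCP position; "ee_rot": TCP orientation; "wrist_force": force on the tool from outside, world axes, zero at the start; "wrist_torque": the same for the moment, N m; "width": finger opening in m; "finger_force": force on a finger pad.
Only numpy, scipy, OpenCV 4.12 (cv2) and the standard library are available. Lean on these libraries where they do the work, as an engineer would, in place of code of your own. Each camera call takes 0.05 s, during which the arm holds its last target. There are 200 camera calls.

## Working session

There is one attempt and no reset: what is moved stays moved. The work goes in short steps, Python scripts to look and compute and a shell command to move; the robot and the scene stay as the last step left them, time stands still between calls to the robot, and variables do not carry over. Pictures are saved under pics/ and viewed, at most 10 in all, crops included, and the job is handed in when it is done.

```bash
mkdir -p pics; ls; cat > h.py <<'E'
import numpy as np, cv2
from bench import robot, vision
def snap(n,f=None):
    s=vision.snapshot(n)
    if f: cv2.imwrite('pics/'+f,s['color'][:,:,::-1])
    return s
def ray(s,uv,z):
    uv=np.atleast_2d(uv).astype(float); R=np.array(s['R']);t=np.array(s['t'])
    d=np.c_[(uv[:,0]-s['cx'])/s['fx'],(uv[:,1]-s['cy'])/s['fy'],np.ones(len(uv))]@R
    o=-R.T@t
    return o+d*((z-o[2])/d[:,2])[:,None]
def cloud(s):
    z=s['z_map'];v,u=np.mgrid[:z.shape[0],:z.shape[1]]
    P=np.stack([(u-s['cx'])/s['fx']*z,(v-s['cy'])/s['fy']*z,z],-1)
    return (P-np.array(s['t']))@np.array(s['R'])
E
python3 - <<'E'
from h import *
o=robot.get_obs();print(o)
for n in("scene","side"):
    s=snap(n,n+'0.png');np.savez('/tmp/'+n,**s);print(n,-np.array(s['R']).T@s['t'],s['fx'])
E
```

```text
pics
{'time': 0.0, 'joint_positions': array([-1.03129168e-01,  8.79495500e-02,  1.37226450e+00, -2.21519846e-05,
        1.68358088e+00, -1.03101090e-01]), 'qvel': array([ 0.00127933,  0.00038725,  0.00101401,  0.00014149, -0.00081036,
       -0.00159787]), 'joint_torque': array([ 1.28542815e-03, -3.40182602e+01, -3.02423716e+01,  7.18220207e-02,
        3.29729996e-02, -1.13141955e-04]), 'tool_pos': array([5.49448670e-01, 2.86397435e-05, 2.04301959e-01]), 'ee_rot': array([-3.13939981e+00, -2.04754622e-04,  1.57076555e+00]), 'wrist_force': array([ 0.65867294, -1.24274175, -0.84298705]), 'wrist_torque': array([ 0.03919788, -0.03310249,  0.0498446 ]), 'finger_force': 0.0, 'width': 0.09369884583491242}
scene [ 1.08739102 -0.8657661   0.7767092 ] 396.3651163528838
side [-0.02690015 -1.07940413  1.10975344] 507.1206531259158
```

View pics/scene0.png

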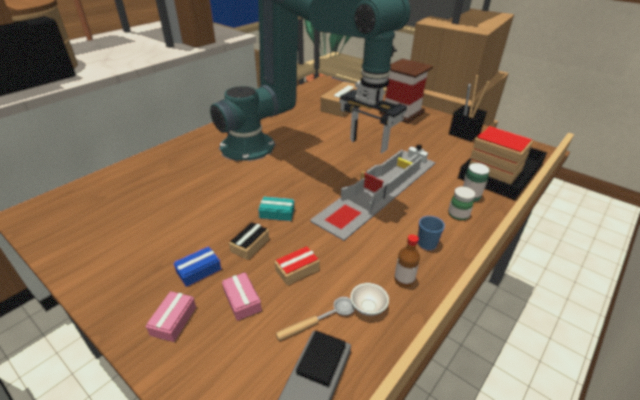

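View pics/side0.png

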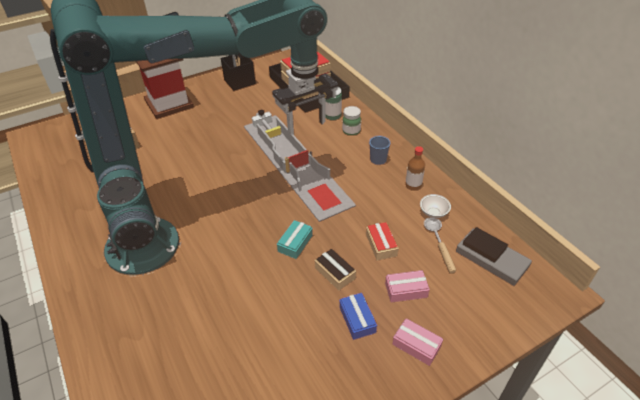

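The scene view shows the candidates for the red box: the red-lidded pale wood box at scene (297,264) / side (382,239), the black-lidded one at (249,240), pinks at (241,296) and (171,315), blue (197,266), turquoise (277,208), and the big stacked red-topped tier (502,140). I choose (297,264). The red patch is at scene (344,216), the gate at (373,183) and the yellow stop at (405,162).

```bash
cat > m.py <<'E'
from h import *
def redmask(s):
    h=cv2.cvtColor(s['color'],cv2.COLOR_RGB2HSV)
    return ((h[...,0]<6)|(h[...,0]>174))&(h[...,1]>150)&(h[...,2]>90)
def rect(P):
    r=cv2.minAreaRect((P[:,:2]*1000).astype(np.float32)); b=cv2.boxPoints(r)
    e=[b[1]-b[0],b[2]-b[1]]; e=e[0] if np.linalg.norm(e[0])>np.linalg.norm(e[1]) else e[1]
    return np.round(r[0],1),np.round(r[1],1),round(float(np.degrees(np.arctan2(e[1],e[0]))%180),1)
E
python3 - <<'E'
from m import *
for n in("scene","side"):
    s=np.load(f'/tmp/{n}.npz'); m=redmask(s); C=cloud(s)
    k,L,st,ce=cv2.connectedComponentsWithStats(m.astype(np.uint8))
    for i in range(1,k):
        if st[i,4]<40: continue
        vu=np.argwhere(L==i); z=np.median(C[L==i][:,2]); 
        print(n,ce[i].round(),st[i,4],'z',z.round(3),'onz',rect(ray(s,vu[:,::-1],0.006 if z<0.015 else 0.042)),C[L==i].mean(0).round(3))
    # lid by depth
    c=(297,264) if n=="scene" else (382,239)
    M=np.zeros(m.shape,bool);M[c[1]-30:c[1]+30,c[0]-30:c[0]+30]=1
    Q=C[M&(C[...,2]>0.038)&(C[...,2]<.05)];print(n,'lid depth',len(Q),rect(Q),Q[:,2].mean())
    y=cv2.cvtColor(s['color'],cv2.COLOR_RGB2HSV);ym=(abs(y[...,0].astype(int)-27)<5)&(y[...,1]>130)&(y[...,2]>120)
    k,L,st,ce=cv2.connectedComponentsWithStats(ym.astype(np.uint8))
    for i in range(1,k):
        if st[i,4]>25: print('yellow',ce[i],st[i,4],C[L==i].mean(0).round(3))
    # lane walls/deck cloud
    D=C[(C[...,2]>0.003)&(C[...,2]<.009)&(s['color'].max(-1).astype(int)-s['color'].min(-1)<25)&(abs(C[...,0]-.6)<.3)]
    print('deck',len(D),rect(D))
E
```

```text
scene [404.  92.] 550 z 0.121 onz (array([220. , 816.4]), array([169.4, 312.5]), 114.3) [0.327 0.608 0.124]
scene [504. 138.] 675 z 0.135 onz (array([755.5, 650.4]), array([130.3, 173.1]), 179.4) [0.801 0.453 0.136]
scene [372. 183.] 183 z 0.045 onz (array([542.5,  65.8]), array([52. , 89.3]), 124.9) [0.547 0.052 0.049]
scene [343. 216.] 394 z 0.008 onz (array([ 547.9, -100.9]), array([96.6, 59.8]), 89.3) [ 0.551 -0.105  0.01 ]
scene [413. 240.] 95 z 0.149 onz (array([777.7, -93.2]), array([26.6, 42.5]), 102.8) [ 0.821 -0.197  0.142]
scene [292. 255.] 168 z 0.043 onz (array([ 570.4, -345.9]), array([91.5, 17.2]), 73.4) [ 0.571 -0.347  0.043]
scene [300. 263.] 215 z 0.043 onz (array([ 606.2, -356.5]), array([91.2, 21.2]), 73.5) [ 0.611 -0.362  0.049]
scene lid depth 629 (array([ 588.4, -352.8]), array([95.7, 61.5]), 74.1) 0.04260408470189337
yellow [402.72151899 162.59493671] 79 [0.546 0.251 0.03 ]
deck 2434 (array([626.8, 702. ]), array([ 584.1, 2542.9]), 91.2)
side [321.  59.] 82 z 0.133 onz (array([950.1, 581.5]), array([100.2,  42.5]), 62.6) [0.846 0.412 0.148]
side [287.  61.] 53
[... 186 characters left out ...]
]
side [418. 150.] 56 z 0.149 onz (array([ 909.1, -109.6]), array([38.7, 23. ]), 51.9) [ 0.821 -0.2    0.142]
side [299. 159.] 185 z 0.046 onz (array([555.9,  57.2]), array([54.1, 67.2]), 179.8) [0.55  0.054 0.046]
side [324. 196.] 424 z 0.006 onz (array([ 548.3, -101.7]), array([97.6, 60.5]), 89.3) [ 0.543 -0.112  0.017]
side [388. 235.] 173 z 0.042 onz (array([ 604.9, -358.2]), array([93.6, 19.3]), 73.1) [ 0.601 -0.363  0.048]
side [376. 237.] 181 z 0.042 onz (array([ 571.1, -348.2]), array([93.3, 19.7]), 73.2) [ 0.567 -0.353  0.048]
side lid depth 503 (array([ 555.6, -381.5]), array([184.4,  96. ]), 40.0) 0.04209272029719554
deck 2019 (array([608.5,  27.2]), array([1298.6,  518.7]), 84.6)
```

```bash
python3 - <<'E'
from m import *
s=snap('wrist','w0.png');np.savez('/tmp/w0',**s)
R=s['R'];print(-np.array(R).T@s['t'],R.round(2),s['fx'])
m=redmask(s);C=cloud(s)
k,L,st,ce=cv2.connectedComponentsWithStats(m.astype(np.uint8))
for i in range(1,k):
    if st[i,4]>60:
        vu=np.argwhere(L==i);z=np.median(C[L==i][:,2]);print(ce[i],st[i,4],z,rect(ray(s,vu[:,::-1],.006 if z<.02 else z)))
E
```

```text
[0.54886275 0.06906547 0.38336612] [[ 1.   -0.   -0.  ]
 [-0.   -0.97  0.24]
 [-0.   -0.24 -0.97]] 275.30717145193347
[316.46601942 139.        ] 206 0.06749109910097337 (array([545.9,  58.3]), array([ 4.4, 68.6]), 180.0)
[319.70438883 247.20420747] 2757 0.0063900013710320456 (array([ 546.7, -102.9]), array([102.4,  63.8]), 89.5)
```

View pics/w0.png

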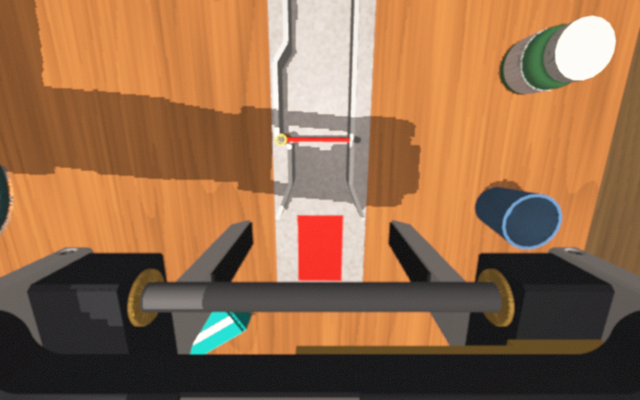

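```bash
python3 -m crank '[[0,[-0.044,0.005,0],[0,0,0]],[0,[-0.044,0.005,0],[0,0,0]],[0,[-0.044,0.005,0],[0,0,0]],[0,[-0.044,0.005,0],[0,0,0]],[0,[-0.044,0.005,0],[0,0,0]],[0,[-0.044,0.005,0],[0,0,0]],[0,[-0.044,0.005,0],[0,0,0]],[0,[-0.044,0.004,0],[0,0,0]]]'
python3 -m crank '[[0,[0,0,0],[0,0,8.3]],[0,[0,0,0],[0,0,8.3]],[0,[0,0,0],[0,0,0]]]'
python3 - <<'E'
from m import *
s=snap('wrist','w1.png');np.savez('/tmp/w1',**s)
o=robot.get_obs();print(o['tool_pos'],o['ee_rot'],o['wrist_force'])
m=redmask(s);C=cloud(s)
M=(C[...,2]>.036)&(C[...,2]<.048)&(np.hypot(C[...,0]-.588,C[...,1]+.353)<.062);print('depth',M.sum(),rect(C[M]))
vu=np.argwhere(m&(np.hypot(C[...,0]-.588,C[...,1]+.353)<.065));print('red',rect(ray(s,vu[:,::-1],.042)))
E
```

```text
time: 0.95
tool_pos: [0.5888, -0.3537, 0.2048]
ee_rot: [-3.141, -0.001, 1.571]
wrist_force: [-0.3, 0.4, 0.9]
width: 0.094
finger_force: 0.0
time: 1.25
tool_pos: [0.5887, -0.3525, 0.2044]
ee_rot: [-3.14, -0.001, 1.28]
wrist_force: [0.1, 1.0, 0.6]
width: 0.0941
finger_force: 0.0
[ 0.58882395 -0.35211706  0.20480326] [-3.14057633e+00 -3.89627562e-04  1.28364122e+00] [0.13816645 0.54720385 0.38650543]
depth 3309 (array([ 587.1, -351.1]), array([96.5, 61.2]), 72.2)
red (array([ 586.9, -351.8]), array([90.3, 53.7]), 73.7)
```

Wrist view w0: the lane runs almost straight along world +y, red patch at (320,247), shut gate at (316,139) with its hinge on the left, lane clear. Now the close crop of the chosen box.

```bash
python3 - <<'E'
from m import *
im=cv2.imread('pics/w1.png');cv2.imwrite('pics/w1c.png',im[80:360,100:540])
s=dict(np.load('/tmp/w0.npz'));C=cloud(s)
# wall tops: z .045-.055 per y slice
W=(C[...,2]>.042)&(C[...,2]<.056)&(abs(C[...,0]-.548)<.07)
for y in np.arange(0,.30,.02):
    x=C[W&(abs(C[...,1]-y)<.01)][:,0]*1000
    l=x[x<546];r=x[x>546];print(round(y,2),len(l),len(r),l.max().round(1) if len(l) else 0,r.min().round(1) if len(r) else 0)
D=(abs(C[...,2]-.006)<.003)&(abs(C[...,0]-.548)<.09)
for y in(-.05,0,.1,.15,.2,.25):
    x=C[D&(abs(C[...,1]-y)<.008)][:,0]*1000;print('deck',y,len(x),x.min().round(1),x.max().round(1))
s=dict(np.load('/tmp/scene.npz'));C=cloud(s);M=np.zeros(C.shape[:2],bool);M[222:260,228:272]=1
print('black',rect(C[M&(abs(C[...,2]-.043)<.005)]))
E
```

```text
0.0 73 70 512.8 582.6
0.02 80 72 513.1 582.8
0.04 76 84 513.0 582.8
0.06 48 106 512.9 583.1
0.08 94 86 499.0 583.1
0.1 90 89 499.2 583.3
0.12 109 98 499.4 583.4
0.14 116 102 504.0 583.5
0.16 127 102 512.5 583.7
0.18 122 116 512.7 583.8
0.2 69 68 512.8 583.9
0.22 0 0 0 0
0.24 0 0 0 0
0.26 0 0 0 0
0.28 0 0 0 0
deck -0.05 864 482.3 612.3
deck 0 906 483.0 613.0
deck 0.1 1069 483.4 613.1
deck 0.15 1114 483.9 613.3
deck 0.2 1321 484.1 614.2Traceback (most recent call last):
  File "<stdin>", line 11, in <module>
    return umr_minimum(a, axis, None, out, keepdims, initial, where)
ValueError: zero-size array to reduction operation minimum which has no identity
```

View pics/w1c.png

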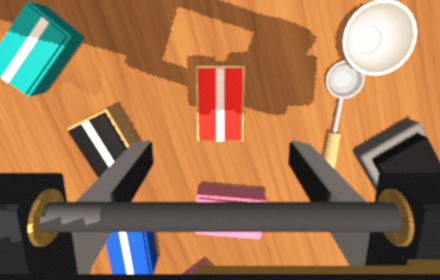

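The crop shows the red lid with its white band at (220,105), the black box clear to the left at about (100,135), and pink well behind: the choice is confirmed. Descend and grip.

```bash
python3 -m crank '[[0,[0,-0.0015,0.047],[0,0,0]],[0,[0,0,0.047],[0,0,0]],[0,[0,0,0.047],[0,0,0]],[0,[0,0,0.030],[0,0,0]],[0,[0,0,0.018],[0,0,0]],[0,[0,0,0.005],[0,0,0]],[0,[0,0,0],[0,0,0]]]'
python3 -m crank '[[1,[0,0,0],[0,0,0]],[1,[0,0,0],[0,0,0]],[1,[0,0,0],[0,0,0]],[1,[0,0,0],[0,0,0]],[1,[0,0,0],[0,0,0]],[1,[0,0,0],[0,0,0]]]'
```

```text
time: 2.0
tool_pos: [0.5873, -0.351, 0.0109]
ee_rot: [-3.14, -0.0, 1.283]
wrist_force: [-1.1, -0.2, 0.3]
width: 0.094
finger_force: 0.0
time: 2.6
tool_pos: [0.5879, -0.3518, 0.0124]
ee_rot: [3.14, 0.0, 1.281]
wrist_force: [-0.0, 0.4, 3.1]
width: 0.0619
finger_force: 30.0
```

```bash
python3 -m crank '[[1,[0,0,-0.02],[0,0,0]],[1,[0,0,-0.03],[0,0,0]],[1,[0,0,-0.03],[0,0,0]],[1,[0,0,0],[0,0,-8.1]],[1,[0,0,0],[0,0,-8.1]],[1,[0,0,0],[0,0,0]]]'
python3 -m crank '[[1,[0.025,-0.005,0],[0,0,0]],[1,[0.040,-0.007,0],[0,0,0]],[1,[0.040,-0.007,0],[0,0,0]],[1,[0.040,-0.007,0],[0,0,0]],[1,[0.040,-0.007,0],[0,0,0]],[1,[0.040,-0.006,0],[0,0,0]],[1,[0.025,-0.002,0],[0,0,0]],[1,[0,0,0],[0,0,0]]]'
python3 - <<'E'
from m import *
o=robot.get_obs();print(o['tool_pos'],o['ee_rot'])
s=snap('side');np.savez('/tmp/s2',**s);C=cloud(s);m=redmask(s)&(np.hypot(C[...,0]-.548,C[...,1]+.102)<.09)&(C[...,2]>.08)
vu=np.argwhere(m);print(C[m][:,2].mean(),rect(ray(s,vu[:,::-1],np.median(C[m][:,2]))))
E
```

```text
time: 3.2
tool_pos: [0.5871, -0.3512, 0.0905]
ee_rot: [-3.14, -0.001, 1.564]
wrist_force: [-0.2, 0.6, -3.6]
width: 0.0619
finger_force: 30.0
time: 4.0
tool_pos: [0.5473, -0.0977, 0.0906]
ee_rot: [-3.14, -0.002, 1.565]
wrist_force: [0.2, -1.0, -2.4]
width: 0.0617
finger_force: 30.0
[ 0.54725739 -0.09769387  0.09057332] [-3.13970492e+00 -2.03540271e-03  1.56508463e+00]
0.11959283008670181 (array([548.3, -99.7]), array([92.7, 56.4]), 88.6)
```

```bash
python3 -m crank '[[1,[-0.003,0,0.025],[0,0,0]],[1,[0,0,0.025],[0,0,0]],[1,[0,0,0.015],[0,0,0]],[1,[0,0,0.006],[0,0,0]],[1,[0,0,0.002],[0,0,0]],[1,[0,0,0.001],[0,0,0]],[1,[0,0,0],[0,0,0]]]'
```

```text
time: 4.75
tool_pos: [0.5491, -0.1048, 0.0184]
ee_rot: [3.14, 0.001, 1.563]
wrist_force: [-0.5, -0.4, -1.6]
width: 0.0615
finger_force: 30.0
```

```bash
python3 -m crank '[[1,[0,0,0.001],[0,0,0]],[0.5,[0,0,0],[0,0,0]],[0,[0,0,0],[0,0,0]],[0,[0,0,0],[0,0,0]],[0,[0,0,0],[0,0,0]],[0,[0,0,0],[0,0,0]]]'
python3 -m crank '[[0,[0,0,-0.02],[0,0,0]],[0,[0,0,-0.035],[0,0,0]],[0,[0,0,-0.035],[0,0,0]],[0,[-0.03,0,0],[0,0,0]],[0,[-0.04,0,0],[0,0,0]],[0,[-0.04,0,0],[0,0,0]],[0,[-0.02,0,0],[0,0,0]]]'
python3 - <<'E'
from m import *
o=robot.get_obs();print(o['tool_pos'],o['ee_rot'],o['width'])
for n in('side','wrist'):
    s=snap(n,n+'3.png');C=cloud(s);m=redmask(s)&(np.hypot(C[...,0]-.548,C[...,1]+.102)<.09)&(C[...,2]>.03)
    vu=np.argwhere(m);print(len(vu));len(vu) and print(C[m][:,2].mean(),rect(ray(s,vu[:,::-1],.048)))
E
```

```text
time: 5.35
tool_pos: [0.5483, -0.1042, 0.0163]
ee_rot: [3.142, -0.0, 1.564]
wrist_force: [0.6, 0.9, 1.1]
width: 0.09
finger_force: 0.0
time: 6.05
tool_pos: [0.5471, -0.2372, 0.1063]
ee_rot: [3.141, 0.001, 1.562]
wrist_force: [0.5, 0.1, 0.2]
width: 0.0936
finger_force: 0.0
[ 0.54713435 -0.23719296  0.10634438] [3.14140106e+00 1.11683242e-03 1.56168308e+00] 0.09361070419383687
143
0.04735223466763875 (array([ 547.1, -107.5]), array([52., 91.]), 90.1)
5728
0.04840839676572118 (array([ 548.1, -113.9]), array([75. , 54.5]), 89.3)
```

View pics/wrist3.png

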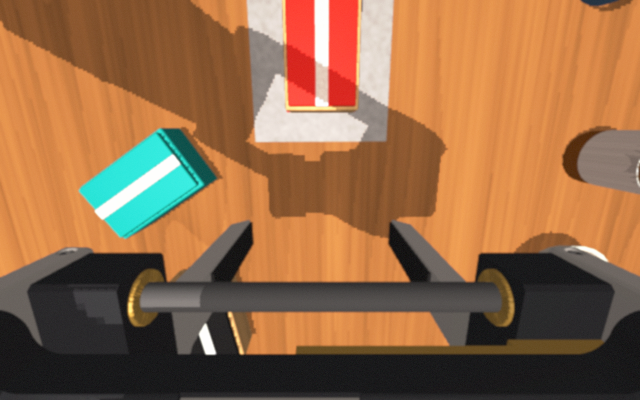

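Box sits squarely on the patch (rear end at wrist (322,108)); turquoise box (150,185) is well to the left. Close the fingers and come down behind it.

```bash
python3 -m crank '[[1,[0,0.001,0],[0,0,0]],[1,[0,0,0],[0,0,0]],[1,[0,0,0],[0,0,0]],[1,[0,0,0],[0,0,0]],[1,[0,0,0.035],[0,0,0]],[1,[0,0,0.035],[0,0,0]],[1,[0,0,0.02],[0,0,0]],[1,[0,0,0],[0,0,0]]]'
python3 -m crank '[[1,[0.025,0,0],[0,0,0]],[1,[0.025,0,0],[0,0,0]],[1,[0.015,0,0],[0,0,0]],[1,[0.008,0,0],[0,0,0]],[1,[0.008,0,0],[0,0,0]],[1,[0.008,0,0],[0,0,0]],[1,[0.008,0,0],[0,0,0]]]'
python3 - <<'E'
from h import *
s=dict(np.load('/tmp/scene.npz'));C=cloud(s);y=cv2.cvtColor(s['color'],cv2.COLOR_RGB2HSV)
for n in('scene','side'):
    s=dict(np.load(f'/tmp/{n}.npz'));C=cloud(s);y=cv2.cvtColor(s['color'],cv2.COLOR_RGB2HSV)
    ym=(abs(y[...,0].astype(int)-27)<6)&(y[...,1]>110)&(y[...,2]>90)&(abs(C[...,0]-.548)<.05)&(C[...,1]>.2)&(C[...,1]<.35)
    Q=C[ym];print(n,len(Q),np.percentile(Q,[5,25,50,75,95],axis=0).round(3).tolist())
E
```

```text
time: 6.95
tool_pos: [0.5457, -0.2322, 0.0124]
ee_rot: [-3.134, -0.004, 1.565]
wrist_force: [-0.6, -0.6, -0.2]
width: 0.0336
finger_force: 0.0
time: 7.65
tool_pos: [0.5497, -0.138, 0.0174]
ee_rot: [3.14, 0.002, 1.563]
wrist_force: [0.2, -2.8, 2.8]
width: 0.0005
finger_force: 1.6
scene 89 [[0.525, 0.247, 0.015], [0.534, 0.249, 0.022], [0.545, 0.251, 0.03], [0.554, 0.253, 0.037], [0.568, 0.257, 0.041]]
side 81 [[0.53, 0.242, 0.015], [0.541, 0.245, 0.025], [0.554, 0.248, 0.034], [0.563, 0.251, 0.038], [0.574, 0.256, 0.042]]
```

```bash
python3 -m crank '[[1,[0.009,0,0],[0,0,0]],[1,[0.009,0,0],[0,0,0]],[1,[0.009,0,0],[0,0,0]],[1,[0.009,0,0],[0,0,0]],[1,[0.009,0,0],[0,0,0]],[1,[0.009,0,0],[0,0,0]],[1,[0.009,0,0],[0,0,0]]]'
python3 -m crank '[[1,[0.007,0,0],[0,0,0]],[1,[0.007,0,0],[0,0,0]],[1,[0.007,0,0],[0,0,0]],[1,[0.007,0,0],[0,0,0]],[1,[0,0,0],[0,0,0]]]'
python3 - <<'E'
from m import *
o=robot.get_obs();print(o['tool_pos'],o['wrist_force'],o['wrist_torque'])
s=snap('side','side4.png')
cv2.imwrite('pics/side4c.png',cv2.resize(cv2.imread('pics/side4.png')[100:240,230:400],None,fx=4,fy=4))
E
```

```text
time: 8.35
tool_pos: [0.5493, -0.0734, 0.0163]
ee_rot: [-3.141, -0.0, 1.564]
wrist_force: [0.3, -2.6, 3.1]
width: 0.0003
finger_force: 1.5
time: 8.85
tool_pos: [0.5499, -0.0457, 0.0163]
ee_rot: [3.141, 0.0, 1.565]
wrist_force: [1.4, -1.9, 1.2]
width: 0.0006
finger_force: 1.3
[ 0.54994414 -0.04571442  0.01632879] [ 1.37728455 -1.89888285  1.19339136] [-0.43027773 -0.24862444  0.03670875]
```

View pics/side4c.png

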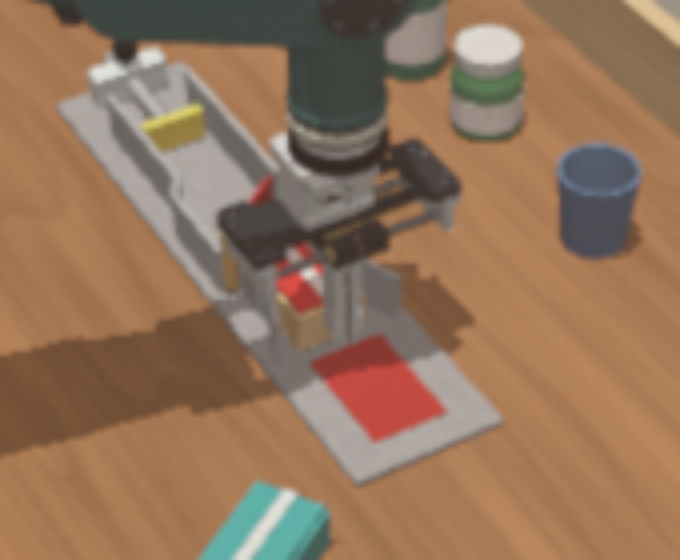

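The box is between the flares with the gate being nudged (red at (262,190)); fingers behind it at (345,310). Check its yaw in the wrist view.

```bash
cat > b.py <<'E'
from m import *
def box(f=None):
    s=snap('wrist',f);C=cloud(s)
    M=(C[...,2]>.043)&(C[...,2]<.054)&(abs(C[...,0]-.548)<.0345)
    h=cv2.cvtColor(s['color'],cv2.COLOR_RGB2HSV)
    m=redmask(s)&M; v=np.argwhere(m)
    k,L,st,ce=cv2.connectedComponentsWithStats(cv2.morphologyEx(m.astype(np.uint8),cv2.MORPH_CLOSE,np.ones((25,25))))
    i=1+st[1:,4].argmax(); m&=L==i
    P=ray(s,np.argwhere(m)[:,::-1],.048);print('lid',m.sum(),rect(P),'ymin/max',P[:,1].min().round(4),P[:,1].max().round(4))
    o=robot.get_obs();print(o['tool_pos'],o['wrist_force'])
    return s
if __name__=='__main__':
    import sys; box(*sys.argv[1:])
E
python3 b.py w5.png
```

```text
lid 15309 (array([543. ,  24.4]), array([ 58.9, 115.6]), 91.8) ymin/max -0.033 0.082
[ 0.54990919 -0.04582474  0.01633268] [ 1.39196097 -1.83684922  0.4678659 ]
```

View pics/w5.png

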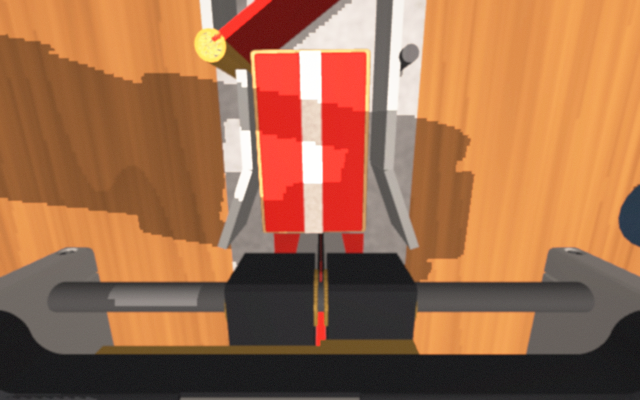

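The box lies straight in the lane (lid (253–368, 50–233)), gate already opening at (270,30); pushing point is about 4 mm right of its centre line, so I trim that while going on.

```bash
python3 -m crank '[[1,[0.006,-0.001,0],[0,0,0]],[1,[0.008,-0.001,0],[0,0,0]],[1,[0.008,-0.001,0],[0,0,0]],[1,[0.008,0,0],[0,0,0]],[1,[0.008,0,0],[0,0,0]],[1,[0.008,0,0],[0,0,0]],[1,[0.008,0,0],[0,0,0]],[1,[0.008,0,0],[0,0,0]]]'
python3 -m crank '[[1,[0.008,0,0],[0,0,0]],[1,[0.008,0,0],[0,0,0]],[1,[0.008,0,0],[0,0,0]],[1,[0.008,0,0],[0,0,0]],[1,[0.008,0,0],[0,0,0]],[1,[0.008,0,0],[0,0,0]],[1,[0.008,0,0],[0,0,0]],[1,[0,0,0],[0,0,0]]]'
python3 b.py w6.png
```

```text
time: 9.75
tool_pos: [0.5472, 0.0163, 0.0165]
ee_rot: [3.141, -0.0, 1.564]
wrist_force: [2.4, -4.4, 0.5]
width: 0.0006
finger_force: 1.5
time: 10.55
tool_pos: [0.5471, 0.0735, 0.0163]
ee_rot: [-3.141, -0.002, 1.565]
wrist_force: [0.6, 0.3, -1.0]
width: 0.0003
finger_force: 0.0
lid 14879 (array([545.2, 133.9]), array([92.4, 61.2]), 84.8) ymin/max 0.0856 0.1818
[0.54685162 0.07311182 0.01609809] [0.25953831 0.16846766 0.75578689]
```

View pics/w6.png

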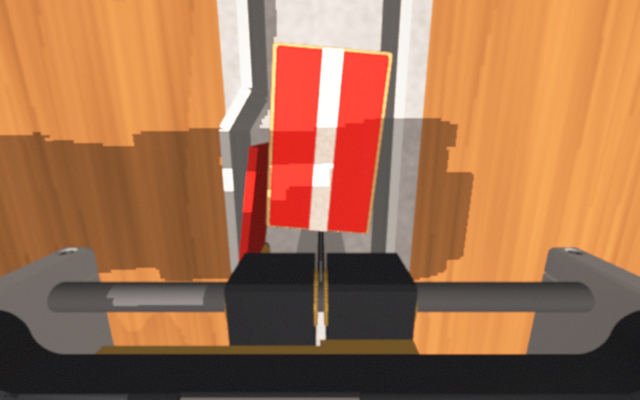

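The gate has dropped behind the box's left side and kicked it about 5° clockwise (lid corners (275,43)–(392,52)–(370,233)–(268,228)), its front right against the wall. Pushing slightly right of centre squares it.

```bash
python3 -m crank '[[1,[0,0.004,0],[0,0,0]],[1,[0.005,0,0],[0,0,0]],[1,[0.006,0,0],[0,0,0]],[1,[0.006,0,0],[0,0,0]],[1,[0.006,0,0],[0,0,0]],[1,[0.006,0,0],[0,0,0]],[1,[0.006,0,0],[0,0,0]],[1,[0.003,0,0],[0,0,0]]]'
python3 b.py w7.png
```

```text
time: 11.4
tool_pos: [0.5518, 0.1103, 0.0166]
ee_rot: [3.141, 0.0, 1.564]
wrist_force: [0.7, -2.6, 0.2]
width: 0.0006
finger_force: 1.1
lid 14641 (array([542.6, 169.3]), array([92.4, 60.6]), 89.6) ymin/max 0.1229 0.2154
[0.55175436 0.11068958 0.01658784] [ 0.21308084 -0.42956072  0.12448547]
```

```bash
python3 -m crank '[[1,[0.002,-0.002,0],[0,0,0]],[1,[0.004,-0.003,0],[0,0,0]],[1,[0.004,0,0],[0,0,0]],[1,[0.004,0,0],[0,0,0]],[1,[0.003,0,0],[0,0,0]],[1,[0.002,0,0],[0,0,0]],[1,[0,0,0],[0,0,0]]]'
python3 b.py w8.png
```

```text
time: 12.15
tool_pos: [0.5469, 0.1292, 0.0166]
ee_rot: [3.142, -0.0, 1.564]
wrist_force: [-0.6, -0.8, 0.5]
width: 0.0005
finger_force: 1.0
lid 14645 (array([543.7, 182. ]), array([104.6,  54.7]), 89.8) ymin/max 0.1297 0.2342
[0.54693319 0.12920717 0.01658517] [ 0.27632503 -1.40711485  1.6209713 ]
```

View pics/w8.png

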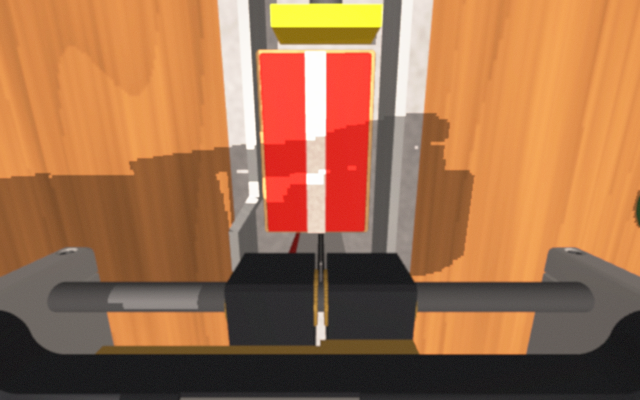

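Straight, with the yellow buffer's face (bottom edge row 42) about 10 mm ahead of the box's front edge (row 52). Creep in.

```bash
python3 -m crank '[[1,[0.001,0,0],[0,0,0]],[1,[0.001,0,0],[0,0,0]],[1,[0.001,0,0],[0,0,0]],[1,[0.001,0,0],[0,0,0]],[1,[0.001,0,0],[0,0,0]],[1,[0.001,0,0],[0,0,0]],[1,[0.001,0,0],[0,0,0]]]' | grep -E 'tool|wrist_f'
for i in 1 2 3; do python3 -m crank '[[1,[0.001,0,0],[0,0,0]]]' | grep -E 'tool|wrist_f'; done; python3 b.py
```

```text
tool_pos: [0.5471, 0.1357, 0.0166]
wrist_force: [1.0, -2.7, 1.4]
tool_pos: [0.5471, 0.1368, 0.0166]
wrist_force: [-0.5, -2.9, 1.9]
tool_pos: [0.5471, 0.1378, 0.0166]
wrist_force: [0.6, -3.2, 2.1]
tool_pos: [0.5471, 0.1388, 0.0166]
wrist_force: [1.0, -3.4, 3.3]
lid 14623 (array([543.9, 197.5]), array([91.9, 54.6]), 89.6) ymin/max 0.1513 0.2437
[0.5470642  0.13894336 0.01658629] [ 0.68405922 -2.72597062  2.31305281]
```

```bash
for i in 1 2 3 4; do python3 -m crank '[[1,[0.0005,0,0],[0,0,0]],[1,[0,0,0],[0,0,0]]]' | grep -E 'tool|wrist_f'; done
```

```text
tool_pos: [0.5471, 0.1393, 0.0166]
wrist_force: [1.0, -3.0, 1.3]
tool_pos: [0.547, 0.1398, 0.0166]
wrist_force: [1.2, -3.4, 2.9]
tool_pos: [0.547, 0.1402, 0.0166]
wrist_force: [0.8, -3.2, 2.4]
tool_pos: [0.547, 0.1404, 0.0166]
wrist_force: [-0.0, -5.5, 3.1]
```

```bash
for i in 1 2; do python3 -m crank '[[1,[0.0005,0,0],[0,0,0]],[1,[0,0,0],[0,0,0]]]' | grep -E 'tool|wrist_f'; done
```

```text
tool_pos: [0.547, 0.1407, 0.0166]
wrist_force: [0.8, -4.9, 3.5]
tool_pos: [0.547, 0.1408, 0.0166]
wrist_force: [-0.5, -7.0, 4.1]
```

```bash
for i in 1 2 3; do python3 -m crank '[[1,[0.0005,0,0],[0,0,0]],[1,[0,0,0],[0,0,0]]]' | grep -E 'tool|wrist_f'; done
```

```text
tool_pos: [0.547, 0.141, 0.0166]
wrist_force: [-0.4, -6.6, 4.4]
tool_pos: [0.547, 0.1412, 0.0166]
wrist_force: [0.5, -7.0, 3.4]
tool_pos: [0.5471, 0.1414, 0.0166]
wrist_force: [-0.5, -8.1, 3.4]
```

```bash
for i in 1 2 3 ; do python3 -m crank '[[1,[0.0006,0,0],[0,0,0]],[1,[0,0,0],[0,0,0]]]' | grep -E 'tool|wrist_f'; done
python3 -m crank '[[1,[0,0,0],[0,0,0]],[1,[0,0,0],[0,0,0]],[1,[0,0,0],[0,0,0]],[1,[0,0,0],[0,0,0]],[1,[0,0,0],[0,0,0]],[1,[0,0,0],[0,0,0]],[1,[0,0,0],[0,0,0]]]'| grep -E 'tool|wrist_f'
```

```text
tool_pos: [0.547, 0.1416, 0.0166]
wrist_force: [-0.4, -9.2, 3.5]
tool_pos: [0.5471, 0.1419, 0.0166]
wrist_force: [-0.6, -9.9, 4.2]
tool_pos: [0.5471, 0.142, 0.0166]
wrist_force: [-0.5, -10.8, 4.2]
tool_pos: [0.547, 0.142, 0.0166]
wrist_force: [-0.6, -11.8, 3.8]
```

```bash
python3 -m crank '[[1,[0,0,0],[0,0,0]],[1,[0,0,0],[0,0,0]],[1,[0,0,0],[0,0,0]],[1,[0,0,0],[0,0,0]],[1,[0,0,0],[0,0,0]],[1,[0,0,0],[0,0,0]],[1,[0,0,0],[0,0,0]],[1,[0,0,0],[0,0,0]]]'| grep -E 'tool|wrist_f'
python3 -m crank '[[1,[-0.002,0,0],[0,0,0]],[1,[-0.002,0,0],[0,0,0]],[1,[-0.003,0,0],[0,0,0]],[1,[-0.003,0,0],[0,0,0]],[1,[-0.002,0,0],[0,0,0]],[1,[0,0,0],[0,0,0]]]'
python3 -m crank '[[1,[0,0,-0.015],[0,0,0]],[1,[0,0,-0.03],[0,0,0]],[1,[0,0,-0.04],[0,0,0]],[1,[0,0,-0.04],[0,0,0]],[1,[0,0,-0.04],[0,0,0]],[1,[-0.03,0,0],[0,0,0]],[1,[-0.03,0,0],[0,0,0]],[1,[0,0,0],[0,0,0]]]'
python3 -m crank '[[1,[0,0,0],[0,0,0]],[1,[0,0,0],[0,0,0]],[1,[0,0,0],[0,0,0]],[1,[0,0,0],[0,0,0]],[1,[0,0,0],[0,0,0]]]'
python3 b.py w9.png
```

```text
tool_pos: [0.547, 0.142, 0.0166]
wrist_force: [-0.3, -11.4, 4.4]
time: 17.75
tool_pos: [0.5466, 0.1332, 0.0161]
ee_rot: [-3.141, -0.001, 1.564]
wrist_force: [0.2, -1.1, -0.6]
width: 0.0002
finger_force: 0.0
time: 18.55
tool_pos: [0.547, 0.0706, 0.1835]
ee_rot: [3.139, 0.001, 1.56]
wrist_force: [-0.1, 0.6, -0.2]
width: 0.0006
finger_force: 0.0
time: 19.05
tool_pos: [0.5465, 0.0736, 0.1813]
ee_rot: [-3.141, -0.0, 1.565]
wrist_force: [0.7, -1.0, -0.2]
width: 0.0006
finger_force: 0.0
lid 3626 (array([543.8, 198.7]), array([90.6, 53.6]), 89.6) ymin/max 0.1532 0.2442
[0.54648817 0.07347689 0.18136385] [ 0.19601345  0.16687827 -0.49325594]
```

View pics/w9.png

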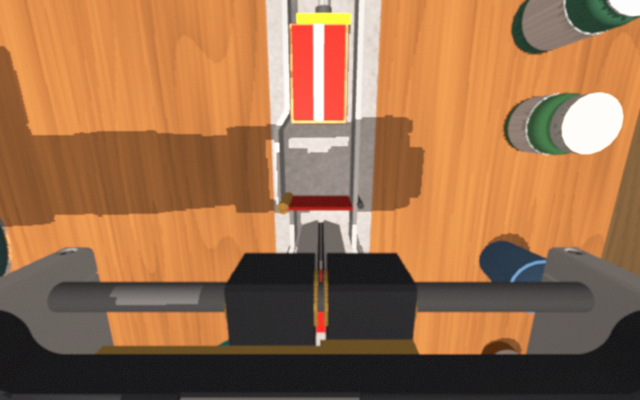

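The gate is shut across the lane at (318,202), and the box sits straight against the yellow stop at (319,72). The hand is clear, so I'm handing in.

```bash
python3 -c "
from bench import robot;print(robot.close_job())"
```

```text
the job is handed in; nothing more can be done
None
```

The red-lidded box was set on the patch, pushed through the gate and held against the sprung stop at an estimated 8 N for about 1.5 s; the last picture shows the gate shut and the hand clear, and the job is handed in (it returned no verdict).

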